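# Fill the rows of a kit case and hold its lid at the balance point for the stay

## Robot

A 6-joint arm with a two-finger parallel gripper is mounted at the origin on the work surface. World frame = base frame: x ahead of the robot, y to its left, z up, the work surface at z = 0. Lengths are in m, angles in rad, forces in N, time in s.
With the tool pointing down it reaches from about 0.35 to 0.8 m from the base axis. Payload 7.3 kg.
Tool frame: the origin (TCP) lies between the finger pads; the fingertips stand 25 mm ahead of it and the grasp point (between the pads) lies 6 mm ahead of it (r.tip_extent is the distance from the TCP to the fingertips, in m); z points along the fingers, y is the direction in which the jaws open and shut (so a half turn about z gives the same grasp; the last joint's range is limited). The gripper opens to 85 mm and grips with 20 to 120 N. Pads are 22 mm wide; open, the fingers measure 114 mm over their backs; the gripper's body (76 mm by 85 mm) begins 54 mm behind the grasp point. The pads swing forward as they close: fully open they stand 13 mm farther back than shut.
Start: joints at [-1.268, 0.342, 1.524, -0, 1.275, -0.146], TCP at [0.228, -0.473, 0.256] pointing down, gripper open.
Joint ranges: [-2.53, 2.53], [-0.77, 2.02], [0.04, 2.7], [-1, 4.14], [0.28, 2.66], [-3.11, 3.11]. Speed limits (rad/s): [2.57, 2.57, 3.14, 3.14, 3.14, 3.14].

## Interface

Orientations are given as a unit quaternion [x, y, z, w].
In Python, from workcell import r, command_gripper, optics gives the robot as it stands. The module is installed in compiled form; this text tells all that it offers. Calls block until the motion is done:
- r.reach(position, orientation): joint-space move of the TCP to a pose.
- r.move_straight(position, orientation=None, speed=0.15, max_force=None): straight line of the TCP; orientation=None keeps the orientation; speed is the mean speed in m/s. With max_force (N) it stops when the force on the tool has changed by that much, and returns True; else False.
- r.movej(angles): joint-space move.
- command_gripper(opening, force=None): finger opening in m; force is the grip in N (None keeps the last); returns when the fingers have stopped.
- r.hold(seconds).
- r.solve_ik(position, orientation): joint angles nearest the present ones, or None.
- r.read_state(): the state.
- optics.get_image(name): name is "scene" or "side" or "wrist"; returns (picture, depth): 384x512x3 uint8, red, green, blue; 384x512 float32, m along the optical axis (not along the pixel's ray), 0 where there is no reading.
- optics.camera_model(name): a dict with "K" (3x3 intrinsics, pixels), "R" (3x3) and "t" (3): a world point X has camera coordinates R X + t; the wrist camera has in their place "tool_from_camera" (4x4, takes a point from camera to tool coordinates, whose origin is the TCP and whose axes are the flange's). Camera axes: x right, y down, z forward; pixel columns grow to the right and rows downward; lengths in m; the calibration is good to about 2 mm. A picture is of the moment at which its call begins: read the wrist's pose just before it. camera_model takes no time and is no camera call.
A pose or a line that the arm cannot do raises r.PlanningError and nothing moves.
- r.finish_job(): hands the job in, once; it reports no verdict.
The state is a dict: "time_s": time; "joint_positions": joint angles; "dq": joint speeds; "tau": joint torques, N m; "eef_pos": TCP position; "eef_rot": TCP orientation; "contact_force": force on the tool from outside, world axes, zero at the start; "torque": the same for the moment, N m; "grip_width": finger opening in m.
Only numpy, scipy, OpenCV 4.12 (cv2) and the standard library are available. Lean on these libraries where they do the work, as an engineer would, in place of code of your own. Each camera call takes 0.05 s, during which the arm holds its last target.

## Task

Finish packing the kit case: stand the three loose brass spacers fully home in free pockets of the row for their own length (each row already shows one spacer of its length at one end), and let go of them. Then take the laid-back lid by its black bow handle, swing it up and over to its balance point, a little short of upright on the closing side, where it wants to fall neither back nor shut, and finish with the handle held between the fingers there, so that I can hook the stay arm on its stud; do not let the lid drop shut, and leave the spool hub, knob cap, relay socket and switch where they are.

Things in the scene. Friction and masses are not known exactly. Their poses are not given: they have to be found in the camera images.
- case: grey plastic kit case body, open on top, 140 (x) x 224 (y) x 45 mm high, walls and floor 4 mm; fixed. Origin: centre of its underside, on the shelf. Its x axis points from the front side (two small black catches) to the hinge side, about away from the robot. A steel stay arm is folded along the outside of its +y wall.
- row_long: white strip for the 60 mm spacers, 56 (x) x 205 (y) x 16 mm high, fixed on the case floor, in its front or rear half (the strips may be swapped). Origin: centre of underside, 4 mm above the shelf; axes as the case's. Round pockets at y = -65, 0, +65 mm, 15.5 mm wide, 12 mm deep, chamfered. The one at -65 holds a fixed 60 mm spacer, which shows the row's length.
- row_short: white row strip for the 45 mm spacers, same shape, size, pockets and axes as row_long; its pocket at y = -65 mm is taken by a fixed 45 mm spacer.
- long_pocket_a (a point): free pocket in the middle of row_long: centre of its mouth, 20 mm above the shelf, 12 mm above the pocket's floor
- long_pocket_b (a point): free end pocket of row_long (y = +65 mm): centre of its mouth, as above
- short_pocket_a (a point): free pocket in the middle of row_short: centre of its mouth, as above
- short_pocket_b (a point): free end pocket of row_short (y = +65 mm): centre of its mouth, as above
- spacer_long_mid (a point): loose round brass spacer, 12 mm diameter, 60 mm long, about 45 g, standing upright on the shelf beside the case; the point is its centre, 30 mm above its foot
- spacer_short1_mid (a point): loose round brass spacer, 12 mm diameter, 45 mm long, about 35 g, standing upright on the shelf; the point is its centre, 22.5 mm above its foot
- spacer_short2_mid (a point): a second, like spacer_short1: 12 mm diameter, 45 mm long; its centre, 22.5 mm above its foot
- lid (a joint): angle of the dished blue lid (140 x 224 x 28 mm, 0.2 to 0.35 kg), rad: 0 shut, 1.57 top plate upright, 2.0 laid back on the hinge's stop, where it starts. Hinge nearly free. Its mass is above the hinge at 1.32: there it balances, top plate leaning 14 degrees from upright to the case's front side. Above that it falls back to the stop, below it falls shut.
- lid_grip (a point): middle of the round cross bar of the lid's black bow handle: bar 12 mm thick, parallel to the hinge, legs 90 mm apart, 31 mm out from the lid's front rim. It can turn between the fingers as the lid swings. With the lid shut it lies 171 mm in front of the hinge axis (case -x) and 12 mm above it.
- lid_hinge (a point): middle of the hinge axis, which runs along the case's y axis on the rear rim: 70 mm behind the case's centre and 45 mm above the shelf
- spool_hub: bystander: yellow plastic spool hub, 60 mm diameter, 42 mm high, loose; origin at the centre of its underside
- knob_cap: bystander: blue aluminium knob cap, 34 mm diameter, 19 mm high, loose; origin at the centre of its underside
- relay_socket: bystander: black plastic relay socket, 28 (x) x 74 (y) x 30 mm high, loose; origin at the centre of its underside
- switch: bystander: chrome panel-mount switch standing on its round bezel, 28 mm diameter, 39 mm high, loose; origin at the centre of its underside

How it is judged:
On the way, in this order (a step that is already met when the one before it is completed fails the run):
1. all three loose spacers stand home in free pockets of the row for their length, let go (x of spacer_long_mid in the frame of row_long between -0.005 and 0.005 m and y of spacer_long_mid in the frame of row_long between -0.01 and 0.075 m and z of spacer_long_mid in the frame of row_long below 0.038 m and angle between each of spacer_long_mid, spacer_short1_mid, spacer_short2_mid's own z axis and vertical below 0.15 rad and x of spacer_short1_mid in the frame of row_short between -0.005 and 0.005 m and y of spacer_short1_mid in the frame of row_short between -0.01 and 0.075 m and z of each of spacer_short1_mid, spacer_short2_mid in the frame of row_short below 0.0305 m and x of spacer_short2_mid in the frame of row_short between -0.005 and 0.005 m and y of spacer_short2_mid in the frame of row_short between -0.01 and 0.075 m and contact force between each of spacer_long, spacer_short1, spacer_short2 and the fingers below 0.3 N), for 0.2 s.
2. the lid is held by the fingers at its balance point (value of joint lid between 1.24 and 1.4 rad and velocity of joint lid between -0.05 and 0.05 rad/s and contact force between lid and the fingers above 1 N), for 0.3 s.
At the end, for the whole second after the job is handed in: All three spacers stand upright, within 4 mm of fully home, in free pockets of their own rows, not touched by the fingers; the lid is at rest within 0.08 rad of its balance angle 1.32 rad and held by the fingers (over 1 N), through the last second (all of step 1 and all of step 2); the arm keeps its last pose, push and grip.
It fails at once if the lid drops shut (under 0.9 rad) (value of joint lid below 0.9 rad).
It fails at once if the yellow spool hub is moved more than 15 mm (distance of spool_hub from where it was at the start of the episode above 0.015 m).
It fails at once if the blue knob cap is moved more than 15 mm (distance of knob_cap from where it was at the start of the episode above 0.015 m).
It fails at once if the black relay socket is moved more than 15 mm (distance of relay_socket from where it was at the start of the episode above 0.015 m).
It fails at once if the chrome switch is moved more than 15 mm (distance of switch from where it was at the start of the episode above 0.015 m).
It also fails if it takes over 72 s, if anything falls off the work surface, if the arm or the gripper's body presses on something with over 40 N, if the wrist force passes 120 N, or if a joint passes its speed limit or range.

## Working session

There is one attempt and no reset: what is moved stays moved. The work goes in short steps, each a Python script; the robot and the scene stay as the last script left them, time stands still between calls to the robot, and variables do not carry over. Pictures are saved under pics/ and viewed, and the job is handed in when it is done.

```bash
mkdir -p pics
cat > h.py <<'E'
import numpy as np, cv2
from workcell import r, command_gripper, optics
def snap(n,f):
    s=r.read_state(); im,d=optics.get_image(n); cv2.imwrite(f'pics/{f}.png',im[:,:,::-1]); np.savez(f'pics/{f}.npz',im=im,d=d,p=s['eef_pos'],q=s['eef_rot']); return im,d,s
E
python3 - <<'E'
from h import *
for n in ("scene","side","wrist"):
    im,d,s=snap(n,n+"0"); print(n,{k:np.round(v,4).tolist() for k,v in optics.camera_model(n).items() if k!='x'})
print(s)
E
```

```text
scene {'K': [[470.256, 0.0, 251.7591], [0.0, 470.256, 191.9153], [0.0, 0.0, 1.0]], 'R': [[0.7746, 0.6324, 0.0061], [0.5521, -0.6714, -0.4944], [-0.3085, 0.3864, -0.8692]], 't': [-0.3829, -0.3051, 1.4824]}
side {'K': [[369.0576, 0.0, 254.9828], [0.0, 369.0576, 193.8933], [0.0, 0.0, 1.0]], 'R': [[-0.9038, -0.4279, -0.0102], [-0.2241, 0.4934, -0.8404], [0.3647, -0.7572, -0.5419]], 't': [0.4661, 0.2139, 0.7139]}
wrist {'K': [[273.9591, 0.0, 256.5211], [0.0, 273.9591, 189.9333], [0.0, 0.0, 1.0]], 'tool_from_camera': [[-0.0003, -0.9542, -0.2991, 0.0762], [1.0, -0.0003, -0.0003, 0.0], [0.0002, -0.2991, 0.9542, -0.1181], [0.0, 0.0, 0.0, 1.0]]}
{'time_s': 0.1, 'joint_positions': array([-1.26798704e+00,  3.42663557e-01,  1.52488161e+00, -1.51556346e-06,
        1.27540559e+00, -1.45993175e-01]), 'dq': array([ 0.00127887, -0.00091014, -0.00363261,  0.0012745 , -0.00073789,
        0.00019477]), 'tau': array([ 2.27174525e-03, -4.34444940e+01, -2.46490538e+01, -1.59713140e-04,
        4.64011377e-03, -1.49029802e-07]), 'eef_pos': array([ 0.22772105, -0.47270083,  0.2557039 ]), 'eef_rot': array([ 9.74927248e-01,  2.22522809e-01, -5.39112009e-05, -6.76909051e-04]), 'contact_force': array([-0.05678665, -1.24535946, -0.19857643]), 'torque': array([-0.00849455, -0.02737516, -0.01886821]), 'grip_width': 0.08487754303992028}
```

View pics/scene0.png

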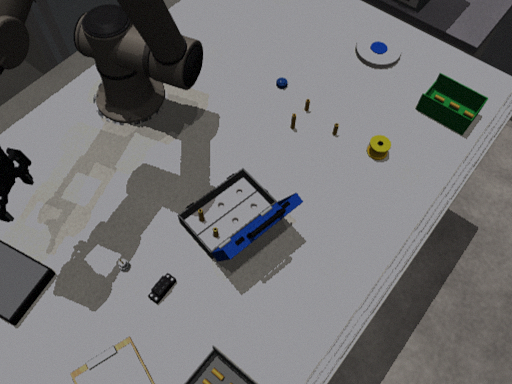

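View pics/side0.png

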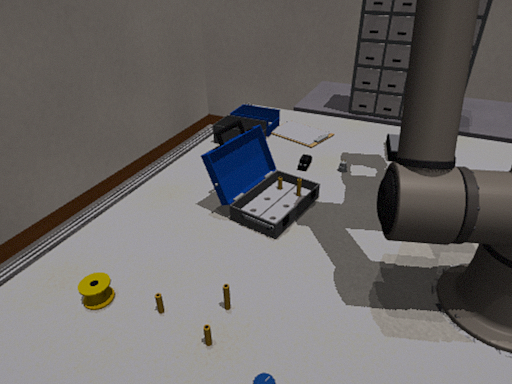

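View pics/wrist0.png

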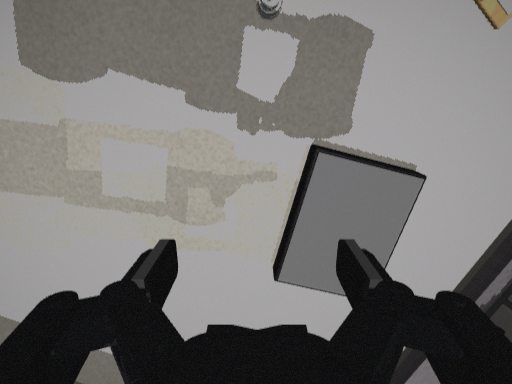

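```bash
cat >> h.py <<'E'
from scipy.spatial.transform import Rotation as Ro
def pt(name,f,u,v,d=None,z=None):
    D=np.load(f'pics/{f}.npz'); m=optics.camera_model(name); K=np.array(m['K'])
    ray=np.linalg.inv(K)@np.array([u,v,1.])
    if name=='wrist':
        T=np.array(m['tool_from_camera']); Rt=Ro.from_quat(D['q']).as_matrix()
        A=Rt@T[:3,:3]; b=Rt@T[:3,3]+D['p']
    else:
        A=np.array(m['R']).T; b=-A@np.array(m['t'])
    if z is None:
        dd=D['d'][int(round(v)),int(round(u))] if d is None else d
        return A@(ray*dd)+b
    w=A@ray; return b+w*(z-b[2])/w[2]
def cloud(name,f):
    D=np.load(f'pics/{f}.npz'); m=optics.camera_model(name); K=np.array(m['K'])
    v,u=np.mgrid[:384,:512]; ray=np.linalg.inv(K)@np.stack([u.ravel(),v.ravel(),np.ones(u.size)])
    if name=='wrist':
        T=np.array(m['tool_from_camera']); Rt=Ro.from_quat(D['q']).as_matrix()
        A=Rt@T[:3,:3]; b=Rt@T[:3,3]+D['p']
    else:
        A=np.array(m['R']).T; b=-A@np.array(m['t'])
    P=(A@(ray*D['d'].ravel())).T+b; P[D['d'].ravel()==0]=np.nan
    return P.reshape(384,512,3)
E
python3 - <<'E'
from h import *
a=cv2.imread('pics/scene0.png'); c=cv2.resize(a[60:300,160:420],None,fx=3,fy=2.5,interpolation=cv2.INTER_CUBIC); 
c=cv2.resize(a[155:275,165:315],None,fx=5,fy=5,interpolation=cv2.INTER_CUBIC); cv2.imwrite('pics/c1.png',c)
c=cv2.resize(a[70:165,270:400],None,fx=6,fy=6,interpolation=cv2.INTER_CUBIC); cv2.imwrite('pics/c2.png',c)
for n,u,v in (('lng?',293,115),('s',307,101),('s',335,125),('spool',380,141),('cap',282,82),('relay',161,287),('switch',123,263)):
    print(n,pt('scene','scene0',u,v), pt('scene','scene0',u,v+8))
E
```

```text
lng? [0.46917272 0.22011167 0.06101873] [0.47137015 0.22238904 0.02308501]
s [0.46155239 0.303677   0.041631  ] [0.46487631 0.30587586 0.00480845]
s [0.57954692 0.27900716 0.04590056] [0.58496968 0.28139634 0.00937477]
spool [0.7102141  0.31761875 0.04045963] [0.7256377  0.29069298 0.04434639]
cap [0.34533509 0.33360504 0.01905063] [ 0.35500664  0.32312067 -0.00213117]
relay [ 0.52534812 -0.3880935   0.02789697] [ 0.53514475 -0.40084841  0.01544962]
switch [ 0.40862952 -0.40414455  0.02880097] [ 0.41213531 -0.41580147  0.00212349]
```

View pics/c1.png

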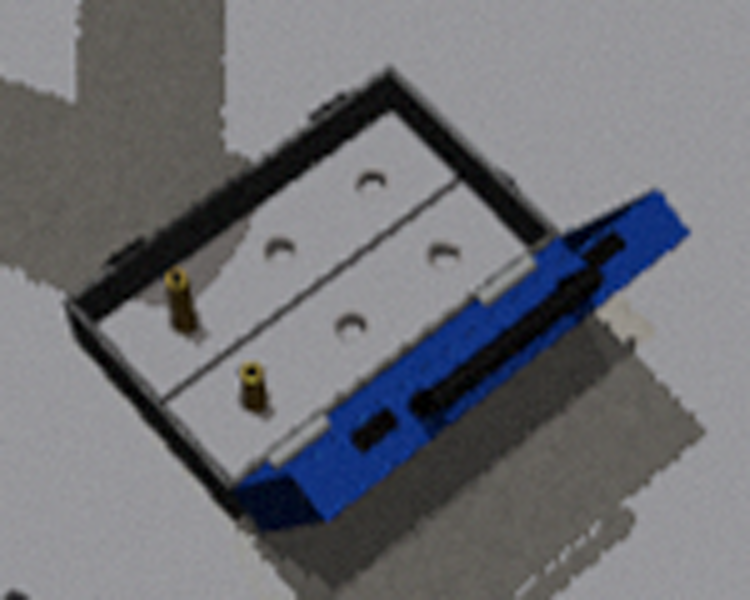

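View pics/c2.png

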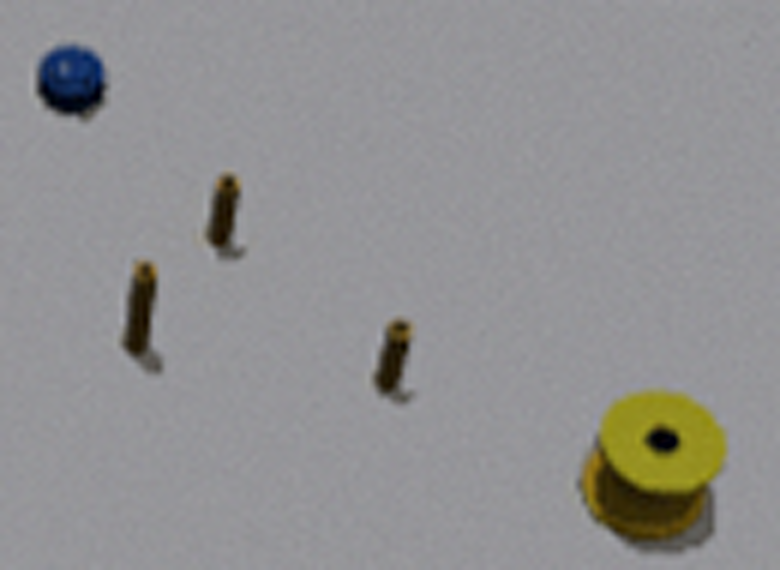

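Run:
```python
from h import *
print(r.tip_extent)
print([pt('scene','scene0',165+u/5,155+v/5,z=0.02).round(4) for u,v in ((371,180),(279,248),(443,252),(350,325))])
print([pt('scene','scene0',165+u/5,155+v/5,z=z).round(4) for u,v,z in ((388,70,.045),(68,303,.045))])
Q=Ro.from_euler('z',np.pi)*Ro.from_euler('x',np.pi)
print(Q.as_matrix().round(2))
r.reach([0.47,0.25,0.28],Q.as_quat())
snap('wrist','w1'); print(r.read_state()['time_s'])
```

```text
0.025
[array([ 0.4964, -0.0572,  0.02  ]), array([ 0.4852, -0.1211,  0.02  ]), array([ 0.5551, -0.0668,  0.02  ]), array([ 0.5446, -0.1321,  0.02  ])]
[array([ 0.4683, -0.0085,  0.045 ]), array([ 0.4315, -0.2245,  0.045 ])]
[[-1.  0.  0.]
 [ 0.  1.  0.]
 [ 0.  0. -1.]]
2.8917
```

View pics/w1.png

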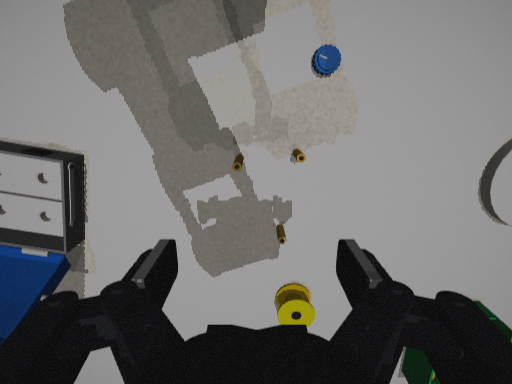

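Run:
```python
from h import *
a=cv2.imread('pics/w1.png'); c=cv2.resize(a[140:250,220:320],None,fx=5,fy=5,interpolation=cv2.INTER_CUBIC); cv2.imwrite('pics/c3.png',np.clip(c*1.6,0,255).astype('uint8'))
P=cloud('wrist','w1')
for cx,cy in ((.47,.222),(.462,.305),(.58,.28)):
    m=(np.hypot(P[...,0]-cx,P[...,1]-cy)<.025)&(P[...,2]>.008); q=P[m]; print(len(q),q.max(0)); zt=np.percentile(q[:,2],95); t=q[q[:,2]>zt-.006]; print('top',t.mean(0),len(t)); print('all',q.mean(0),q.min(0))
```

```text
10637 [0.48172564 0.24510791 0.35556984]
top [0.45219313 0.23057192 0.35046191] 1985
all [0.45802395 0.22091882 0.32645267] [0.44885887 0.19706702 0.01091398]
12739 [0.4831772  0.32416903 0.34953758]
top [0.45929414 0.30684589 0.34206738] 2110
all [0.46342609 0.30414914 0.31968992] [0.4517682  0.28004003 0.00890586]
132 [0.58458343 0.29038398 0.04677234]
top [0.57771744 0.28470429 0.04461926] 61
all [0.57596173 0.28449069 0.03382955] [0.57223684 0.27903194 0.00810603]
```

View pics/c3.png

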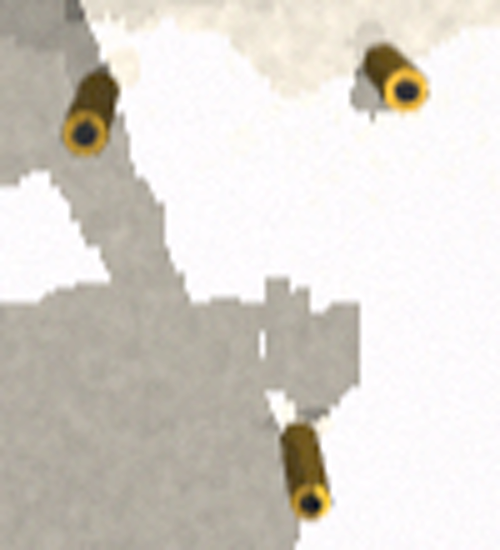

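Run:
```python
from h import *
for n,u,v,z in (('L',84,132,.06),('S1',407,91,.045),('S2',311,502,.045)):
    print(n,pt('wrist','w1',220+(u+.5)/5-.5,140+(v+.5)/5-.5,z=z).round(4))
Q=Ro.from_euler('z',np.pi-.17)*Ro.from_euler('x',np.pi)
r.reach([0.49,-0.10,0.29],Q.as_quat())
snap('wrist','w2'); print(r.read_state()['time_s'],r.read_state()['joint_positions'])
a=cv2.imread('pics/w2.png'); cv2.imwrite('pics/w2b.png',cv2.resize(a[:300],None,fx=1.5,fy=1.5,interpolation=cv2.INTER_CUBIC))
```

```text
L [0.468  0.2239 0.06  ]
S1 [0.4605 0.3071 0.045 ]
S2 [0.5794 0.2852 0.045 ]
4.2583 [-3.52819599e-01  2.70702175e-01  1.53110139e+00  3.57426309e-04
  1.33982034e+00 -1.75515039e+00]
```

View pics/w2b.png

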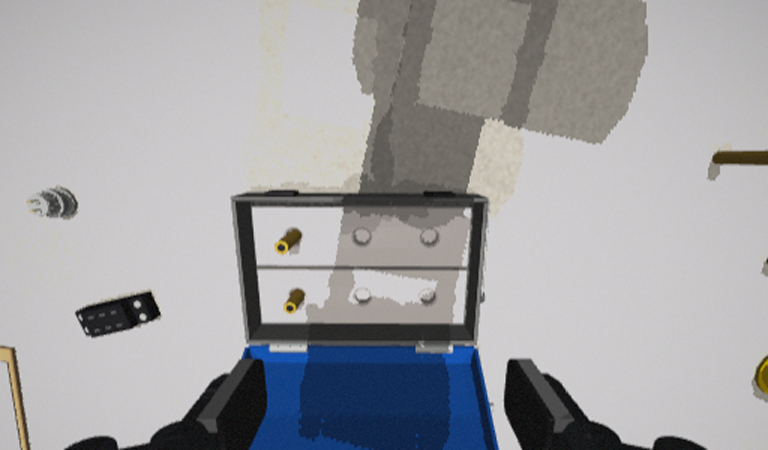

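Run:
```python
from h import *
a=cv2.imread('pics/w2.png'); c=cv2.resize(a[120:240,150:330],None,fx=4.4,fy=4.4,interpolation=cv2.INTER_CUBIC)
cv2.imwrite('pics/c4.png',c)
```

```text
(no output)
```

View pics/c4.png

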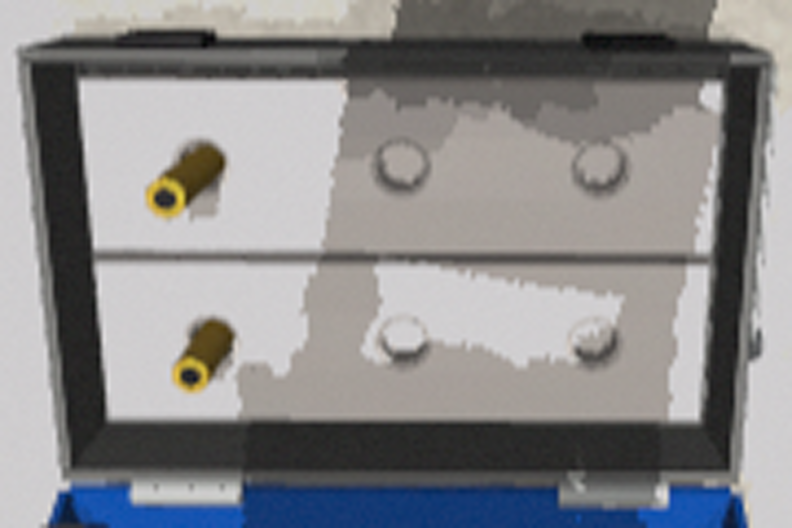

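Run:
```python
from h import *
from scipy.optimize import least_squares
px=lambda u,v:(150+(u+.5)/4.4-.5,120+(v+.5)/4.4-.5)
obs=[('f',0,.02,402,166),('f',.065,.02,600,167),('f',-.065,.068,166,197),('r',0,.02,404,339),('r',.065,.02,594,341),('r',-.065,.053,192,374)]
W=[(k,y,pt('wrist','w2',*px(u,v),z=z)[:2]) for k,y,z,u,v in obs]
for o in W: print(o)
def f(p):
    x,y,t,a,b=p; o=[]
    for k,yy,w in W:
        xx=a if k=='f' else b
        o+=[x+np.cos(t)*xx-np.sin(t)*yy-w[0], y+np.sin(t)*xx+np.cos(t)*yy-w[1]]
    return np.array(o+[ (a+.03)*.01,(b-.03)*.01])
s=least_squares(f,[.52,-.1,-.17,-.03,.03]); print(s.x, s.fun*1e3)
# rim check: outer front corners, rear
for u,v in ((22,52),(768,55),(68,478),(735,482)): print(pt('wrist','w2',*px(u,v),z=.045).round(4))
x,y,t,a,b=s.x
for xx,yy in ((-.07,-.112),(-.07,.112),(.07,-.112),(.07,.112)): print(x+np.cos(t)*xx-np.sin(t)*yy, y+np.sin(t)*xx+np.cos(t)*yy)
```

```text
('f', 0, array([ 0.4824072, -0.120484 ]))
('f', 0.065, array([ 0.49360204, -0.05705622]))
('f', -0.065, array([ 0.47145304, -0.1847532 ]))
('r', 0, array([ 0.54089826, -0.13082602]))
('r', 0.065, array([ 0.55251353, -0.06726766]))
('r', -0.065, array([ 0.53034784, -0.19478114]))
[ 0.51187032 -0.12586137 -0.17188471 -0.02982169  0.02982169] [ 0.08087551 -0.27668057  0.00361242  0.33770301 -0.08253311 -0.049657
  0.35430025 -0.13603892 -0.14340201  0.34776688 -0.21285306 -0.2230934
  0.0017831  -0.0017831 ]
[ 0.4256 -0.2228  0.045 ]
[ 0.4637 -0.0053  0.045 ]
[ 0.5617 -0.2462  0.045 ]
[ 0.6003 -0.0294  0.045 ]
0.423745393137293 -0.22423818733858858
0.46205826002715833 -0.0035390159974177937
0.5616823752255247 -0.2481837291447544
0.59999524211539 -0.02748455780358361
```

```bash
cat >> h.py <<'E'
YAW=-.1719; C=np.array([.5119,-.1259])
Q=(Ro.from_euler('z',np.pi+YAW)*Ro.from_euler('x',np.pi)).as_quat()
def cw(x,y):
    return C+np.array([np.cos(YAW)*x-np.sin(YAW)*y, np.sin(YAW)*x+np.cos(YAW)*y])
def pick(xy,tip):
    command_gripper(.045,40)
    r.reach([*xy,tip+.025+.075],Q)
    r.move_straight([*xy,tip+.025],speed=.2)
    command_gripper(0,45); print('grip',r.read_state()['grip_width'])
    r.move_straight([*xy,tip+.025+.11],speed=.3)
def insert(xy,tip):
    r.reach([*xy,tip+.025+.11],Q)
    r.move_straight([*xy,tip+.025+.026],speed=.25)
    r.hold(.1)
    hit=r.move_straight([*xy,tip+.025+.0085],speed=.04,max_force=8)
    s=r.read_state(); print('hit',hit,'foot z',s['eef_pos'][2]-.025-tip,s['contact_force'],s['torque'],s['time_s'])
E
python3 - <<'E'
from h import *
pick((.468,.2239),.026)
insert(cw(-.0298,0),.026)
snap('wrist','w3')
E
```

```text
grip 0.010475142251981567
hit True foot z 0.009394200911085993 [-0.79843535 -0.481731    6.4123308 ] [0.04063483 0.11854584 0.00175584] 9.8583
```

View pics/w3.png

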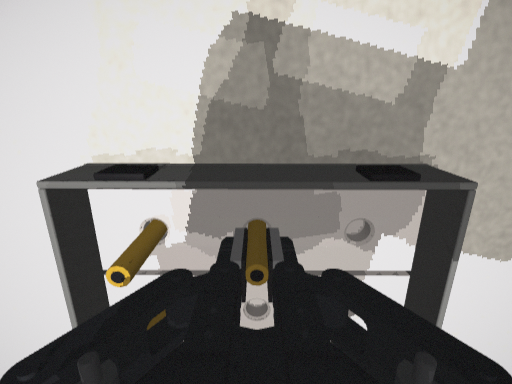

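```bash
cat >> h.py <<'E'
def release():
    command_gripper(.032,40)
    p=r.read_state()['eef_pos'].copy(); p[2]+=.10
    r.move_straight(p,speed=.3)
E
python3 - <<'E'
from h import *
release()
snap('wrist','w4')
pick((.4605,.3071),.024)
insert(cw(.0298,0),.024)
snap('wrist','w5')
E
```

```text
grip 0.010186540338174397
hit True foot z 0.00943565692398176 [-0.89093182  0.27500027  6.38914075] [ 0.02720436  0.07166765 -0.04203527] 16.7583
```

View pics/w4.png

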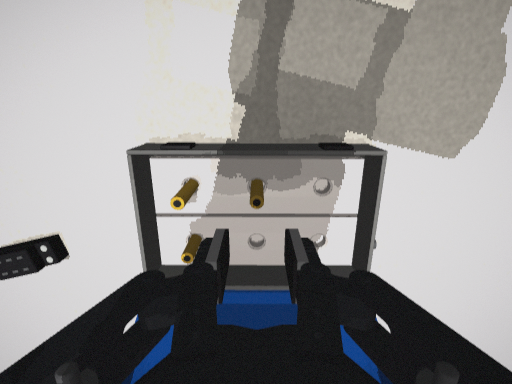

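View pics/w5.png

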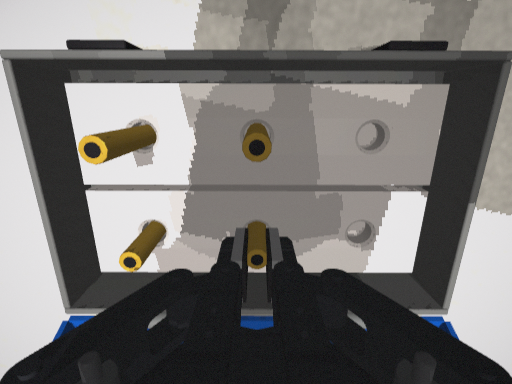

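Run:
```python
from h import *
release()
pick((.5794,.2852),.024)
insert(cw(.0298,.065),.024)
```

```text
grip 0.009531201410196867
hit True foot z 0.00858671697767311 [0.46471735 0.71084006 5.57127934] [ 0.01333759  0.13406538 -0.01199391] 23.2917
```

```bash
cat >> h.py <<'E'
def bar(th,y=0.):
    x=.07-.171*np.cos(th)+.012*np.sin(th); z=.045+.171*np.sin(th)+.012*np.cos(th)
    return np.array([*cw(x,y),z])
def QL(tilt): # tool down; tilt>0: tool leans so that its body is further out (+case x)
    return (Ro.from_euler('z',YAW)*Ro.from_euler('y',tilt)*Ro.from_euler('z',np.pi/2)*Ro.from_euler('x',np.pi)).as_quat()
E
python3 - <<'E'
from h import *
release()
p=r.read_state()['eef_pos'].copy(); p[2]=.30
r.move_straight(p,speed=.3)
snap('wrist','w6');snap('scene','s6')
print(bar(2.0),bar(1.32))
for n,f in (('wrist','w6'),('scene','s6')):
  for y in (-.04,0,.04):
    b=bar(2.0,y)
    m=optics.camera_model('scene'); c=np.array(m['R'])@b+m['t']; uv=np.array(m['K'])@c; 
  print()
m=optics.camera_model('scene')
im=cv2.imread('pics/s6.png')
o=[]
for y in (-.045,0,.045):
    c=np.array(m['R'])@bar(2.0,y)+m['t']; uv=np.array(m['K'])@c; uv=uv[:2]/uv[2]; o.append(uv); print(uv,c[2], np.load('pics/s6.npz')['d'][int(uv[1]+.5),int(uv[0]+.5)])
c=cv2.resize(im[160:270,170:310],None,fx=5,fy=5,interpolation=cv2.INTER_CUBIC)
cv2.imwrite('pics/c6a.png',c)
for uv in o: cv2.circle(c,(int((uv[0]-170+.5)*5),int((uv[1]-160+.5)*5)),3,(0,255,0),1)
cv2.imwrite('pics/c6.png',c)
for pz in (bar(2.0),bar(1.7),bar(1.32)):
  for t in (-.25,0,.2,.4):
    q=Ro.from_quat(QL(t)); p=pz-q.as_matrix()[:,2]*.006
    print(t,r.solve_ik(p,QL(t)))
E
```

```text
[ 0.66173136 -0.15191274  0.1954961 ] [ 0.55050903 -0.13260305  0.21362839]


[252.14012943 233.31760176] 1.034826196941944 1.0325296
[267.36843867 221.30178865] 1.0495814919000725 1.0401207
[282.17451652 209.61913487] 1.064336786858201 1.0559975
-0.25 [-0.35848351  0.54298875  1.38253002  0.05562907  0.97096036 -0.21233585]
0 [-0.33842504  0.67099546  1.12297256  0.          1.34762464 -0.16652504]
0.2 [-0.32519217  0.79760081  0.89510563 -0.0304273   1.64656699 -0.15258679]
0.4 [-0.31432579  0.94707305  0.63770654 -0.05959926  1.95256093 -0.15354393]
-0.25 [-0.37461763  0.44211421  1.50293718  0.06117203  0.95234064 -0.23207477]
0 [-0.3511576   0.56588149  1.26530433  0.          1.31040683 -0.1792576 ]
0.2 [-0.33591606  0.68399878  1.06642747 -0.03244987  1.58854259 -0.16137932]
0.4 [-0.32353731  0.81595648  0.85829535 -0.06146125  1.86269659 -0.15753646]
-0.25 [-0.40129783  0.3288958   1.67954406  0.07241751  0.89072599 -0.26809075]
0 [-0.37170525  0.44753981  1.46526839  0.          1.22878445 -0.19980525]
0.2 [-0.35295134  0.55830601  1.29358083 -0.03590813  1.4865753  -0.17449652]
0.4 [-0.33798454  0.67818223  1.12369688 -0.0652974   1.7344245  -0.16383827]
```

View pics/c6.png

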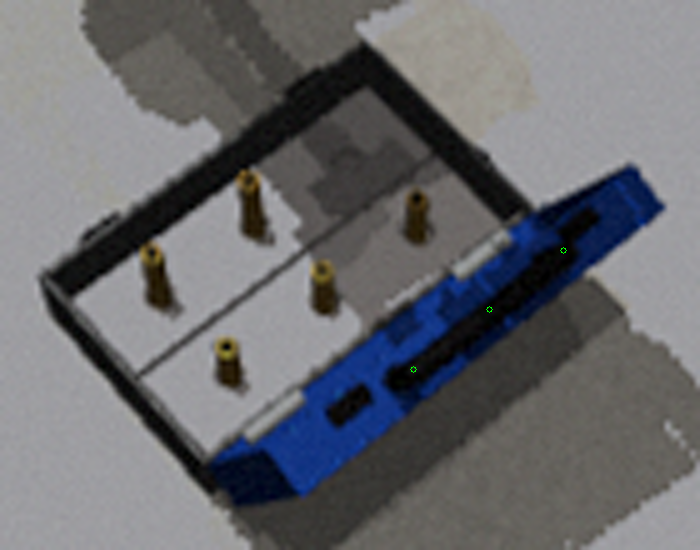

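View pics/w6.png

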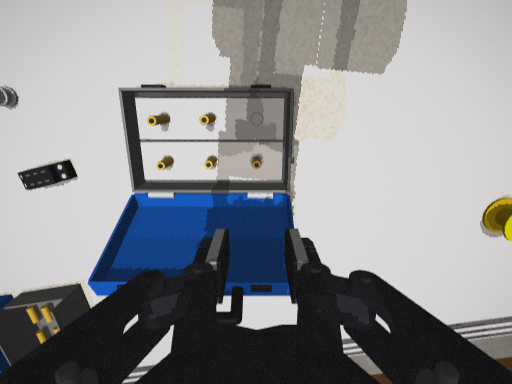

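```bash
cat >> h.py <<'E'
def lidpose(th,back=0.,tilt=None):
    q=QL(th-np.pi/2 if tilt is None else tilt); zt=Ro.from_quat(q).as_matrix()[:,2]
    return bar(th)-zt*(.006+back), q
E
python3 - <<'E'
from h import *
command_gripper(.045,40)
p,q=lidpose(2.0,.12); r.reach(p,q)
p,q=lidpose(2.0,.05); print(r.move_straight(p,q,speed=.2,max_force=10))
snap('wrist','w7'); snap('side','sd7'); s=r.read_state(); print(s['time_s'],s['eef_pos'],p)
E
```

```text
Traceback (most recent call last):
workcell.PlanningError: the arm cannot take that pose within its joint ranges
```

Run:
```python
from h import *
for t in (.15,.2,.25,.3,.35,.43):
  print(t,[r.solve_ik(*lidpose(2.0,b,t)) is not None for b in (0,.02,.05,.08,.12)])
for th in np.arange(2,1.3,-.1): print(th, r.solve_ik(*lidpose(th)) is not None)
```

```text
0.15 [True, True, True, True, True]
0.2 [True, True, True, True, True]
0.25 [True, True, True, True, True]
0.3 [True, True, True, True, True]
0.35 [True, True, True, True, False]
0.43 [True, True, True, False, False]
2.0 True
1.9 True
1.7999999999999998 True
1.6999999999999997 True
1.5999999999999996 True
1.4999999999999996 True
1.3999999999999995 True
```

Approach at tilt 0.28 (bar can turn a little), then blend to aligned.

Run:
```python
from h import *
p,q=lidpose(2.0,.12,.28); r.reach(p,q)
p,q=lidpose(2.0,.05,.28); print(r.move_straight(p,q,speed=.2,max_force=10))
snap('wrist','w7'); snap('side','sd7'); s=r.read_state(); print(s['time_s'],s['eef_pos'],p)
a=cv2.imread('pics/sd7.png'); cv2.imwrite('pics/sd7c.png',cv2.resize(a[90:250,170:340],None,fx=3.5,fy=3.5,interpolation=cv2.INTER_CUBIC))
```

```text
False
27.1083 [ 0.67768767 -0.15467857  0.25142439] [ 0.67697919 -0.15455997  0.2493152 ]
```

View pics/w7.png

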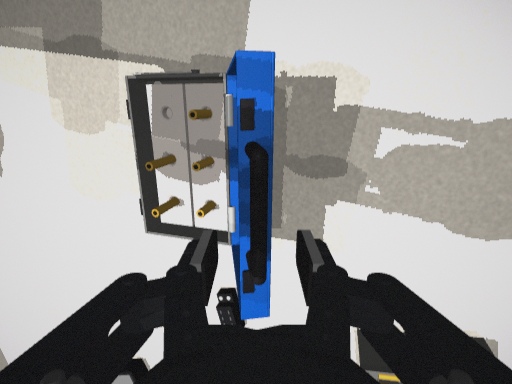

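View pics/sd7c.png

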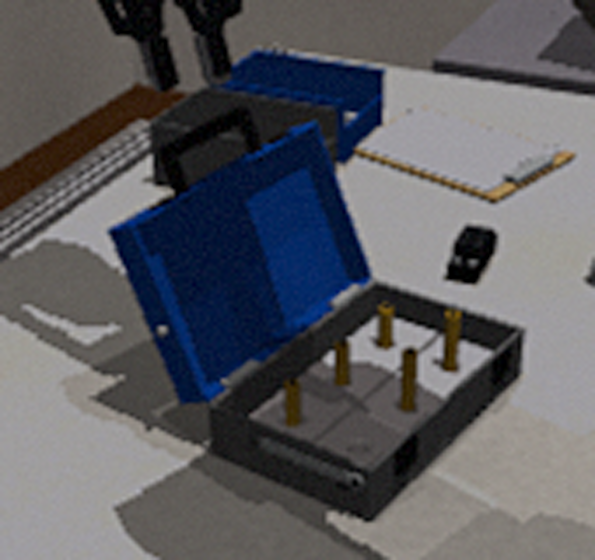

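Run:
```python
from h import *
p,q=lidpose(2.0,.002,.28); print(r.move_straight(p,q,speed=.1,max_force=10))
command_gripper(0,40); r.hold(.2)
s=r.read_state(); print(s['time_s'],s['grip_width'],s['contact_force'],s['eef_pos'],p)
snap('wrist','w8')
```

```text
False
28.3417 0.010661867983473869 [ 2.92701434 -1.11433219  5.1063507 ] [ 0.66439641 -0.15245641  0.20393517] [ 0.66390962 -0.15229091  0.20318454]
```

View pics/w8.png

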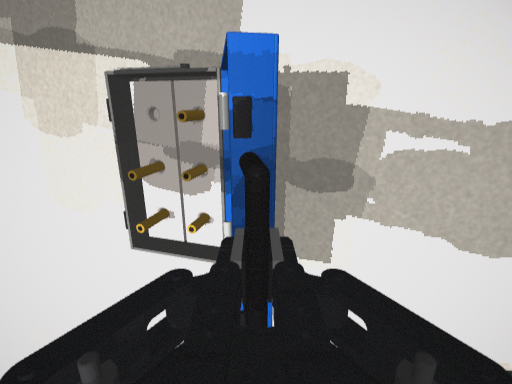

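Run:
```python
from h import *
for th in (1.92,1.82,1.72,1.62,1.52,1.42,1.36,1.32):
    t=min(th-np.pi/2,.28)
    p,q=lidpose(th,.002,t)
    h=r.move_straight(p,q,speed=.05,max_force=40)
    s=r.read_state(); print(th,h,s['contact_force'].round(1),s['grip_width'].__round__(4),round(s['time_s'],2),(s['eef_pos']-p).round(4))
    if h: break
r.hold(.5); s=r.read_state(); print(s['contact_force'].round(1),s['time_s'])
snap('wrist','w9');snap('side','sd9');snap('scene','s9')
a=cv2.imread('pics/sd9.png'); cv2.imwrite('pics/sd9c.png',cv2.resize(a[90:250,170:340],None,fx=3.5,fy=3.5,interpolation=cv2.INTER_CUBIC))
a=cv2.imread('pics/s9.png'); cv2.imwrite('pics/s9c.png',cv2.resize(a[130:270,170:310],None,fx=4,fy=4,interpolation=cv2.INTER_CUBIC))
```

```text
1.92 False [ 4.6 -1.1  7.2] 0.0104 28.82 [ 0.0005 -0.0001  0.001 ]
1.82 False [4.5 0.4 6. ] 0.0105 29.32 [ 0.0005 -0.0001  0.0005]
1.72 False [4.7 0.8 7.7] 0.0105 29.82 [ 0.0006 -0.      0.0005]
1.62 False [2.7 0.5 8. ] 0.0105 30.33 [ 0.0007 -0.      0.0004]
1.52 False [2.1 0.8 8.9] 0.0106 30.84 [ 0.0008 -0.      0.0003]
1.42 False [0.8 1.7 8.8] 0.0103 31.35 [0.0008 0.0001 0.0003]
1.36 False [1.  2.8 8.3] 0.0106 31.72 [0.0007 0.0001 0.0003]
1.32 False [0.5 2.6 9.1] 0.0102 32.01 [0.0007 0.0001 0.0002]
[0.  1.5 9.5] 32.5083
```

View pics/sd9c.png

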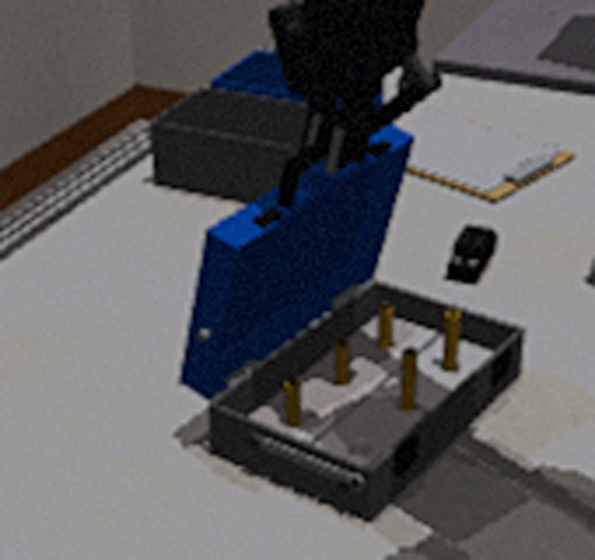

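View pics/s9c.png

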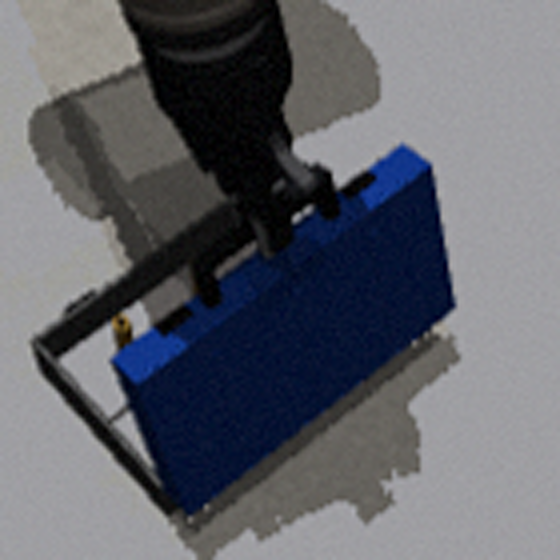

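View pics/w9.png

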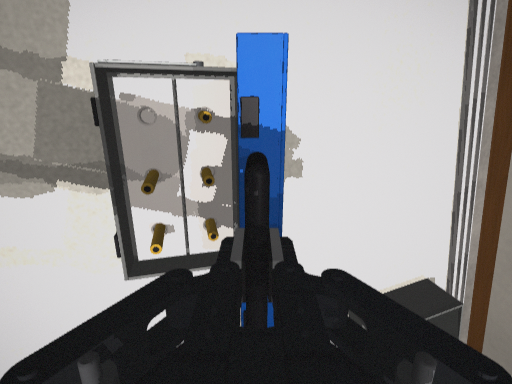

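Run:
```python
from h import *
P=cloud('scene','s9'); im=np.load('pics/s9.npz')['im'].astype(int)
ax=np.array([np.cos(YAW),np.sin(YAW)])
def fit(poly):
    m=np.zeros((384,512),'uint8'); cv2.fillPoly(m,[np.array([[170+u/4,130+v/4] for u,v in poly],np.int32)],1)
    q=P[m>0]; q=q[~np.isnan(q[:,0])]; c=q.mean(0); n=np.linalg.svd(q-c)[2][2]; n*=np.sign(n[2])
    h=n[:2]@ax; print(len(q),n,np.abs((q-c)@n).std(),'angle',np.arctan2(h,n[2]))
fit([(160,385),(410,200),(435,300),(195,480)])   # top plate: normal = (sin th, cos th)
```

```text
1901 [ 0.9544978  -0.16883073  0.24582542] 0.0007525146320316769 angle 1.3224239840578187
```

Run:
```python
from h import *
r.hold(.3); s=r.read_state(); print(s['time_s'],s['grip_width'],np.abs(s['dq']).max(),s['contact_force'])
r.finish_job()
```

```text
32.9583 0.010361914847316045 0.0015462745395733828 [-0.01944278  2.42925505  8.87711349]
the job is handed in; nothing more can be done
```

The kit case is packed and I handed the job in at about 33 s, with the lid held at its balance point by the handle.

- **Spacers:** The long spacer is in the middle pocket of the front (60 mm) row. The two short ones are in the middle and end pockets of the rear (45 mm) row. Each one reached the pocket floor with its foot reading about 8.6 to 9.4 mm above the shelf, against 8 mm for fully home. The later wrist and side pictures show all three upright and let go.
- **Lid:** I swung it over by the bow handle and the fingers still hold the bar with a 40 N grip. A plane fitted to the top plate in the scene depth image gave 1.322 rad, against the 1.32 rad target, and the arm was at rest.
- **Bystanders:** The arm stayed clear of all four by plan. I did not measure their positions again at the end.

**Checks that disagreed:** The scene and wrist cameras differed by about 2.7 mm in x. I used the wrist values, and the insertions went in first time. The grip reading showed about 10 mm on the 12 mm parts, so it looks offset by about 2 mm. The tool still showed about 9 N of vertical force at the end, which I put down to a small radial mismatch at the handle.

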